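# Change the slicer from julienne to plain slices

## Robot

A 6-joint arm with a two-finger parallel gripper is mounted at the origin on a cart in front of the work surface, level with it; the furniture and walls round the work are solid. World frame = base frame: x ahead of the robot, y to its left, z up, the work surface at z = 0. Lengths are in mm, angles in rad, forces in N, time in s.
With the tool pointing down it reaches from about 400 to 825 mm from the base axis. Payload 7 kg.
Tool frame: the origin (TCP) lies at the very end of the fingers, on their centre line; the grasp point (between the pads) lies 19 mm behind it; z points along the fingers, y is the line along which they close (so a half turn about z gives the same grasp; the last joint's range is limited). The gripper opens to 88 mm and grips with 3 to 60 N. Pads are 19 mm wide; open, the fingers measure 130 mm over their backs; the gripper's body (78 mm by 193 mm) begins 47 mm behind the grasp point.
Start: joints at [-0.893, 0.359, 0.012, 0, -1.224, -0.288], TCP at [256.474, -624.353, 226.561] pointing down, gripper open.
Joint ranges: [-3.07, 3.07], [-1.43, 2.12], [-1.02, 1.25], [-3.03, 1.67], [-3.05, -0], [-3.03, 3.03]. Speed limits (rad/s): [2.39, 2.39, 3.01, 3.14, 3.14, 3.14].

## Interface

Orientations are given as a rotation vector (axis times angle).
In Python, from plant import env gives the robot as it stands.
- The arm moves only by the shell command python3 -m crank 'ROWS'. ROWS is JSON, a list of rows, each a list of 7 numbers: the shift along the world's x, y, z in units of 25 mm (1.0 is 25 mm), then the turn, a rotation vector about the world's x, y, z in rad, then the gripper command: -1 is fully open, 1 is shut, values between are in proportion. A call has 1 to 12 rows; each row is the pose to reach, as a shift and turn from the pose commanded when the call began; what a row does not reach only later rows make up. A row lasts 1/12 s, in which the tool goes at most 41.7 mm and 7.16 degrees, less where a joint would pass 70% of its speed; a pose out of reach is approached as far as the arm can. A call with a gripper value outside its range is refused whole. The fingers move at their own pace and stop on an object; the grip force is fixed at half the most. Time passes only in rows, so rows that repeat a pose let the fingers close. It gives the time, the measured TCP pose, the force, the opening and the grip force at its end, in the units of the state.
- env.state(): the state, without advancing time (a new reading comes with each control period).
- env.grab_frame(name): name is "scene" or "top" or "wrist"; returns (picture, depth): 420x560x3 uint8, red, green, blue; 420x560 float32, mm along the optical axis (not along the pixel's ray), 0 where there is no reading.
- env.camera_model(name): a dict with "fovy" (degrees; the focal length in pixels is half the picture's height over the tangent of half this angle, whatever the lens; pixels are square), "cx", "cy" (the principal point, pixels), "origin" and "rotation" of the camera in the world. Camera axes: x right, y down, z forward; pixel columns grow to the right and rows downward; lengths in mm; the calibration is good to about 2 mm. The wrist camera is an equidistant fisheye: a pixel r from the principal point sees the ray r / f radians off the axis. A picture is of the moment at which its call begins: read the wrist's pose just before it. camera_model takes no time and is no camera call; for the wrist camera it gives the pose at the moment of the call.
- env.close_job(): hands the job in; it is judged then, once.
The state is a dict: "time": time; "joints": joint angles; "joint_velocities": joint speeds; "joint_efforts": joint torques, N m; "tool_pos": TCP position; "eef_rot": TCP orientation; "contact_force": force on the tool from outside, world axes, zero at the start; "moment": the same for the moment, N m; "width": finger opening in mm; "finger_force": force on a finger pad.
Only numpy, scipy, OpenCV 4.12 (cv2) and the standard library are available. Lean on these libraries where they do the work, as an engineer would, in place of code of your own. Each camera call takes 0.05 s, during which the arm holds its last target. There are 200 camera calls.

## Task

The slicer on the draining board still has its used julienne plate in. Pull that plate out of the open end of the slicer's track and lay it flat, right way up, in the grey washing-up tub (do not drop it in); then slide the clean plain slicing plate into the track from the open end, blade side up and thumb grip outward, until it clicks fully home. Leave the grater plate, the mug, the shakers, the jar, the tin the peeler and the gas lighter where they are.

Things in the scene. Friction and masses are not known exactly. Their poses are not given: they have to be found in the camera images.
- slicer: White slicer fixed on the draining board's front edge, 108 mm wide (x; 134 over grey spring housings), y = -157 (carrying handle) to +109 mm, under 62 mm high. Origin: at its feet (4 mm above the worktop), under the middle. Its track runs along y, open only at +y: plates come out along +y, go in along -y. Plate edges ride on ledges, tops at z = 40 mm, y = -21 to +98, sloped down to +109.
- slicer_mouth (a point): (0, 68, 40) mm in the slicer's frame: track centre at ledge height where the hold-down lips begin. Walls 88 mm apart; lips (z 49 to 54, y -22 to 68, over 34 mm off centre) make a slot 9 mm high that no plate passes from above; between them it is open. At y 68 to 80 the lips' ends slope up to z = 60; at y 67 to 100 guides (tops z = 54) flare to about 5 mm wider a side.
- slicer_home (a point): (0, 41, 40) mm in the slicer's frame: where the origin of a fully home plate is, axes parallel to the slicer's; a stop ends the travel there. Spring detents in the walls at y = -3 mm click into notches in the plate's edges: the last 25 mm of a push and the first 25 mm of a pull take up to about 12 N, the rest almost nothing.
- julienne_plate: White blade plate, steel middle with a row of nine upright teeth before a slanted blade; 84 (x) x 124 (y) x 6 mm, about 110 g; starts home in the slicer. Thumb grip 44 (x) x 14 (y) mm, reaching 34 mm above the underside, across the plate at y = +51 mm. Origin: centre of the underside; z up (blade side); +y towards the grip, which is outward when fitted; the -y end enters first.
- julienne_plate_grip (a point): Middle of the julienne plate's thumb grip, (0, 51, 28) mm in the plate's frame, 22 mm above the plate's top face: a good place for the middle of the finger pads.
- slicing_plate: Plain slicing plate, blade side up on the worktop: white, same size, grip and axes as the julienne plate, but its steel middle has one plain slanted blade, no teeth, no bumps. Edge notches 18 mm long at y = -44 mm. Origin: centre of the underside; z up; +y towards the thumb grip.
- slicing_plate_grip (a point): Middle of the slicing plate's thumb grip, (0, 51, 28) mm in the plate's frame, 22 mm above the plate's top face.
- grater_plate: Grater plate on the worktop: white, same size, thumb grip and axes, but its steel middle is covered with rows of small raised bumps. Not wanted now. Origin: centre of the underside; +y towards the thumb grip.
- tub: Grey open washing-up tub, fixed on the worktop: 182 mm (x) by 152 mm (y) outside, 50 mm high, walls 4 mm with an 8 mm rim (192 x 162 mm over the rim), inner floor 174 x 144 mm, 4 mm up. A used teaspoon lies in it along x close to its +y wall. Beyond and above hangs a wall cupboard: front about x = 0.66 m (handle 0.62), underside 0.5 m up, from y = 0.15 m leftward. Origin: centre of the underside.
- spice_jar: Spice jar, 45 mm across, 106 mm high, standing beside the open end of the slicer on its +x side. Origin: centre of the underside.
- pepper_shaker: Pepper shaker, 44 mm across, 90 mm high, on the draining board behind the slicer. Origin: centre of the underside.
- salt_shaker: Salt shaker, 44 mm across, 90 mm high, on the draining board behind the slicer. Origin: centre of the underside.
- soup_tin: Soup tin, 57 mm across, 72 mm high, on the worktop. Origin: centre of the underside.
- mug_a: Blue-grey mug with handle, 82 x 111 mm, 106 mm high, on the draining board behind the slicer. Origin: middle of its bounding box, at the underside.
- peeler: Peeler, 170 mm long, 25 mm wide, 18 mm high, lying on the draining board behind the slicer. Origin: centre of the underside.
- gas_lighter: Long gas lighter, red with a thin steel barrel, 213 mm long, 39 mm wide, 16 mm high, lying on the worktop behind the loose plates. Origin: centre of the underside.
Things that resemble listed ones, but are neither listed nor needed, are in the scene too. Leave any brown look-alike of the slicing_plate alone.

How it is judged (in metres and radians):
At the end, for the whole second after the job is handed in: The slicing plate is in the slicer's track, right way up with its thumb grip outward, within about 4 mm of fully home (past the detents' click), and at rest; the julienne plate lies at rest in the tub, right way up and within about 17 degrees of flat, its underside less than 30 mm above the worktop (y of slicing_plate in the frame of slicer between 0.035 and 0.0455 m and x of slicing_plate in the frame of slicer between -0.005 and 0.005 m and z of slicing_plate in the frame of slicer between 0.036 and 0.047 m and y of slicing_plate_grip in the frame of slicer above 0.08 m and angle between slicing_plate's own z axis and vertical below 0.08 rad and linear speed of each of slicing_plate, julienne_plate below 0.02 m/s and x of julienne_plate in the frame of tub between -0.05 and 0.05 m and y of julienne_plate in the frame of tub between -0.05 and 0.05 m and z of julienne_plate in the frame of tub below 0.03 m and angle between julienne_plate's own z axis and vertical below 0.3 rad); the robot touches nothing.
It fails at once if the julienne plate is dropped (it moves faster than 0.6 m/s within 60 mm of the worktop) (linear speed of julienne_plate above 0.6 m/s and height (world z) of julienne_plate below 0.06 m).
It fails at once if the grater plate is moved by more than 30 mm (distance of grater_plate from where it was at the start of the episode above 0.03 m).
It fails at once if the mug, a shaker, the spice jar, the soup tin, the peeler or the gas lighter is moved by more than 40 mm (distance of any of spice_jar, pepper_shaker, salt_shaker, soup_tin, mug_a, peeler, gas_lighter from where it was at the start of the episode above 0.04 m).
It fails at once if the mug, a shaker, the spice jar or the soup tin is knocked over (angle between any of spice_jar, pepper_shaker, salt_shaker, soup_tin, mug_a's own z axis and vertical above 0.6 rad).
It also fails if it takes over 69 s, if anything falls off the work surface, if the arm or the gripper's body presses on something with over 40 N, if the wrist force passes 120 N, or if a joint passes its speed limit or range.

## Working session

There is one attempt and no reset: what is moved stays moved. The work goes in short steps, Python scripts to look and compute and a shell command to move; the robot and the scene stay as the last step left them, time stands still between calls to the robot, and variables do not carry over. Pictures are saved under pics/ and viewed, at most 10 in all, crops included, and the job is handed in when it is done.

```bash
mkdir -p pics; ls; cat > h.py <<'E'
import numpy as np,cv2
from plant import env
def grab(n):
    m=env.camera_model(n); p,d=env.grab_frame(n); return m,p,d
def world(m,d):
    h,w=d.shape; f=h/2/np.tan(np.radians(m['fovy'])/2)
    u,v=np.meshgrid(np.arange(w),np.arange(h))
    P=np.stack([(u-m['cx'])/f*d,(v-m['cy'])/f*d,d],-1)
    return P@np.array(m['rotation']).T+np.array(m['origin'])
def save(n,p,s=1.0):
    cv2.imwrite('pics/'+n,cv2.resize(p[...,::-1],None,fx=s,fy=s,interpolation=cv2.INTER_CUBIC))
E
python3 - <<'E'
from h import *
for n in('scene','top'):
    m,p,d=grab(n); save(n+'0.png',p,1.4); np.savez(n+'0.npz',p=p,d=d,W=world(m,d)); print(n,m)
s=env.state(); print(s['time'],s['tool_pos'],s['eef_rot'],s['width'])
E
```

```text
picsTraceback (most recent call last):
  File "<stdin>", line 3, in <module>
  File "h.py", line 9, in world
    return P@np.array(m['rotation']).T+np.array(m['origin'])
           ~~~~~~~~~~~~~~~~~~~~~~~~~~~^~~~~~~~~~~~~~~~~~~~~~
ValueError: operands could not be broadcast together with shapes (420,560) (3,)
```

```bash
sed -i "s/np.array(m\['rotation'\]).T/R(m).T/; 2a from scipy.spatial.transform import Rotation\ndef R(m): return Rotation.from_rotvec(m['rotation']).as_matrix()" h.py
python3 - <<'E'
from h import *
for n in('scene','top'):
    m,p,d=grab(n); save(n+'0.png',p,1.4); np.savez(n+'0.npz',p=p,d=d,W=world(m,d)); print(n,m)
s=env.state(); print(s['time'],s['tool_pos'],s['eef_rot'],s['width'])
E
```

```text
scene {'fovy': 54.59585341490176, 'cx': 280.34859396388345, 'cy': 209.18898946000294, 'origin': array([-208.17276805, -429.27121472, 1003.38733703]), 'rotation': array([-2.06513395,  1.14828728, -0.48418547])}
top {'fovy': 55.97316160000599, 'cx': 278.5616134503957, 'cy': 206.60696654127415, 'origin': array([-155.47219449,  -59.67167679, 1204.62063405]), 'rotation': array([-2.06824135,  1.61401104, -0.52564091])}
0.15 [ 256.34080025 -624.03972208  225.82773452] [ 6.08262821e-01 -3.08175494e+00 -1.91344113e-03] 87.94265125628569
```

View pics/top0.png

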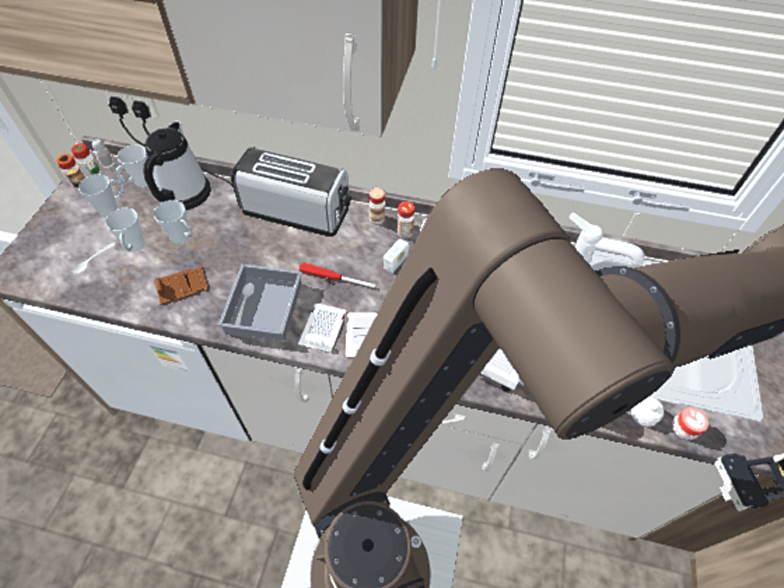

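View pics/scene0.png

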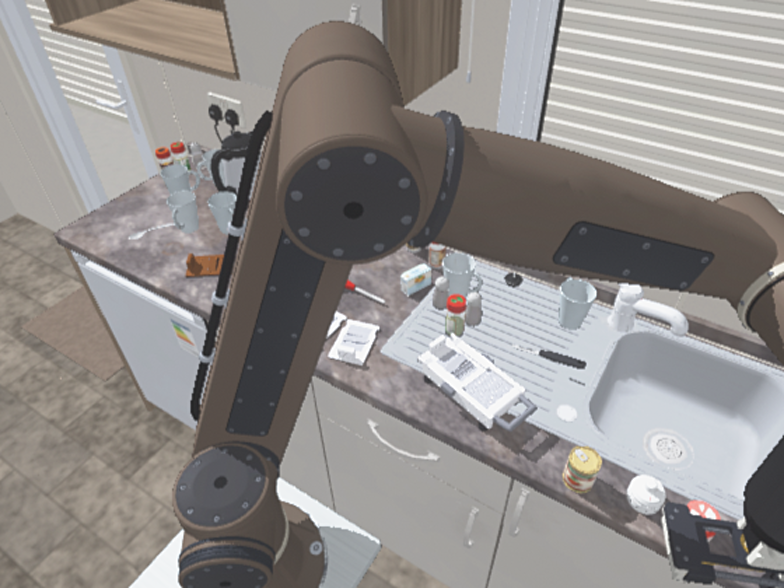

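```bash
python3 - <<'E'
from h import *
Z=np.load('scene0.npz'); save('c1.png',Z['p'][220:315,225:400],4.5)
W=Z['W']
for n,(u,v) in dict(slicer=(475,380),plate=(355,342),lightr=(372,298),jar=(456,300),tubs=(340,322)).items():
    print(n,W[int(v/1.4),int(u/1.4)].round())
Z=np.load('top0.npz');W=Z['W']
for n,(u,v) in dict(grater=(322,327),slicing=(362,340),tub=(262,310),r1=(245,266),r2=(299,270),r3=(288,341),r4=(221,331),jar=(400,250),brown=(182,285)).items():
    print(n,W[int(v/1.4),int(u/1.4)].round())
# tub by grey mask, height
p=Z['p'].astype(int)
M=(W[...,2]>42)&(W[...,2]<58)&(W[...,0]<640)&(W[...,1]>150)&(W[...,1]<450)
n,l,s,c=cv2.connectedComponentsWithStats(M.astype(np.uint8))
for i in range(1,n):
    if s[i,4]>60:
        P=W[l==i][:,:2].astype(np.float32); print(s[i],cv2.minAreaRect(P))
E
```

```text
slicer [ 523. -153.   51.]
plate [510. 152.   8.]
lightr [656. 202.  13.]
jar [664. -29. 110.]
tubs [545. 224.   6.]
grater [509. 259.   3.]
slicing [499. 154.   2.]
tub [517. 423.   7.]
r1 [609. 498.  49.]
r2 [669. 378.  -0.]
r3 [450. 332.   1.]
r4 [437. 505.  -1.]
jar [763. 121.  51.]
brown [539. 654.   7.]
[169 190  47  49 281] ((530.3743896484375, 396.7916259765625), (194.36767578125, 113.93829345703125), 5.032209396362305)
```

View pics/c1.png

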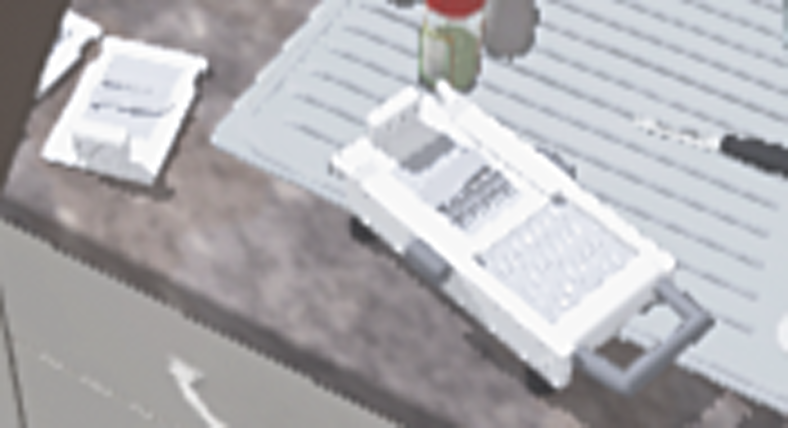

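```bash
python3 - <<'E'
from h import *
Z=np.load('scene0.npz');W=Z['W'];p=Z['p'].astype(int)
def comp(name,M,mn=15):
    n,l,s,c=cv2.connectedComponentsWithStats(M.astype(np.uint8))
    for i in range(1,n):
        if s[i,4]>=mn:
            P=W[l==i]; r=cv2.minAreaRect(P[:,:2].astype(np.float32)); print(name,s[i],c[i].round(),np.round(r[0]),np.round(r[1]),round(r[2],1),'z',P[:,2].mean().round(1),P.mean(0).round(1),P[:,2].max().round())
x,y,z=W[...,0],W[...,1],W[...,2]
white=(p.min(-1)>150)&(p.max(-1)-p.min(-1)<30)
reg=(x>420)&(x<640)&(y>-300)&(y<30)
comp('slicer',reg&(z>40)&(z<66))
comp('jgrip',reg&(z>68)&(z<90),6)
r2=(x>400)&(x<620)&(y>90)&(y<330)
comp('plate',r2&white&(z>-4)&(z<42))
comp('sgrip',r2&(z>22)&(z<45),6)
r3=(x>600)&(x<800)&(y>-120)&(y<20)
comp('jar',r3&(z>80)&(z<120))
M=(x>420)&(x<640)&(y<150)&(z>60)&(z<130)&(y>-400)
comp('tall',M)
E
```

```text
slicer [ 298  238   86   71 2559] [340. 272.] [ 521. -156.] [266. 134.] 68.9 z 52.8 [ 519.7 -155.5   52.8] 66.0
jgrip [322 225   3   5   8] [323. 227.] [638. -37.] [3. 7.] 1.5 z 76.1 [637.9 -36.3  76.1] 89.0
jgrip [307 240  12  10  63] [313. 244.] [557. -45.] [12. 47.] 71.7 z 76.1 [555.9 -45.4  76.1] 82.0
plate [227 222  46  39 965] [251. 242.] [526. 172.] [186. 119.] 22.2 z 6.8 [518.6 164.8   6.8] 38.0
plate [269 230  17  21  59] [276. 240.] [572. 102.] [95. 25.] 3.4 z 0.1 [5.712e+02 9.990e+01 1.000e-01] 4.0
plate [236 259   8  12  50] [240. 266.] [419. 144.] [51. 18.] 63.8 z -0.2 [ 4.180e+02  1.397e+02 -2.000e-01] 4.0
plate [251 264   7   8  22] [254. 267.] [437.  97.] [31. 12.] 5.2 z -0.4 [ 4.382e+02  9.690e+01 -4.000e-01] 3.0
sgrip [241 247  13   8  70] [247. 250.] [462. 140.] [18. 43.] 10.2 z 31.1 [461.5 140.2  31.1] 38.0
jar [323 189  22  14 118] [333. 197.] [761. -11.] [41. 66.] 54.5 z 96.9 [765.7  -8.2  96.9] 112.0
jar [334 209  11   9  66] [339. 213.] [716. -55.] [29. 32.] 70.3 z 88.6 [713.9 -55.8  88.6] 96.0
jar [319 210  14  17 191] [326. 218.] [661. -34.] [43. 44.] 69.5 z 102.7 [654.8 -36.8 102.7] 116.0
tall [307 240  12  11  83] [313. 245.] [556. -46.] [14. 47.] 71.9 z 73.2 [554.8 -45.7  73.2] 82.0
tall [323 241   9   6  21] [327. 244.] [594. -78.] [22. 17.] 85.6 z 61.8 [593.3 -76.1  61.8] 68.0
tall [303 255   6   6  15] [306. 257.] [509. -47.] [ 8. 22.] 82.1 z 61.6 [509.9 -46.8  61.6] 63.0
tall [406 319  11  17  94] [410. 326.] [ 446. -392.] [15. 51.] 89.8 z 68.7 [ 443.9 -393.4   68.7] 75.0
```

```bash
python3 -m crank '[[12.2,23.0,-1.5,0,0,-0.757,0.2],[12.2,23.0,-1.5,0,0,-0.757,0.2],[12.2,23.0,-1.5,0,0,-0.757,0.2],[12.2,23.0,-1.5,0,0,-0.757,0.2],[12.2,23.0,-1.5,0,0,-0.757,0.2],[12.2,23.0,-1.5,0,0,-0.757,0.2],[12.2,23.0,-1.5,0,0,-0.757,0.2],[12.2,23.0,-1.5,0,0,-0.757,0.2],[12.2,23.0,-1.5,0,0,-0.757,0.2],[12.2,23.0,-1.5,0,0,-0.757,0.2],[12.2,23.0,-1.5,0,0,-0.757,0.2],[12.2,23.0,-1.5,0,0,-0.757,0.2]]'
```

```text
time: 1.15
tool_pos: [483.9, -194.7, 198.8]
eef_rot: [0.573, 3.088, 0.0]
contact_force: [1.1, -0.3, -0.1]
width: 35.0
finger_force: 0.0
```

```bash
python3 - <<'E'
from h import *
s=env.state(); print(s['time'],s['tool_pos'],s['eef_rot'],s['joints'])
E
```

```text
1.15 [ 483.9249384  -194.74842676  198.76748639] [5.73373413e-01 3.08846756e+00 1.91599804e-04] [-6.13039642e-03  1.27038220e-01 -3.64307538e-01 -6.56122320e-05
 -1.07908196e+00 -1.93175496e+00]
```

```bash
python3 -m crank '[[3.0,5.9,0,0,0,0,0.2],[3.0,5.9,0,0,0,0,0.2],[3.0,5.9,0,0,0,0,0.2],[3.0,5.9,0,0,0,0,0.2],[3.0,5.9,0,0,0,0,0.2],[3.0,5.9,0,0,0,0,0.2],[3.0,5.9,0,0,0,0,0.2]]'
python3 - <<'E'
from h import *
s=env.state(); print(s['tool_pos'])
for n in('scene','top','wrist'):
    m,p,d=grab(n); np.savez(n+'1.npz',p=p,d=d,m=m)
    save(n+'1.png',p,1.0 if n!='wrist' else 1.3)
a=[cv2.imread(f'pics/{n}1.png') for n in('scene','top')]
cv2.imwrite('pics/st1.png',np.vstack([a[0][150:420],a[1][130:400]]))
print(m)
E
```

```text
time: 1.73
tool_pos: [558.1, -49.1, 198.3]
eef_rot: [-0.572, -3.088, 0.001]
contact_force: [0.5, -0.8, 0.0]
width: 35.4
finger_force: 0.0
[558.11130452 -49.09051362 198.266498  ]
{'fovy': 65.70646984690485, 'cx': 278.96429280733076, 'cy': 207.26242864411876, 'origin': array([485.98236056, -22.77641556, 356.92301185]), 'rotation': array([2.38415649, 1.63499599, 0.23986808])}
```

View pics/st1.png

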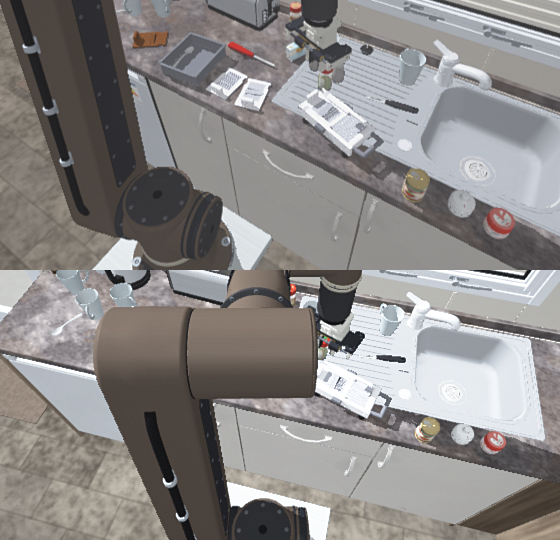

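View pics/wrist1.png

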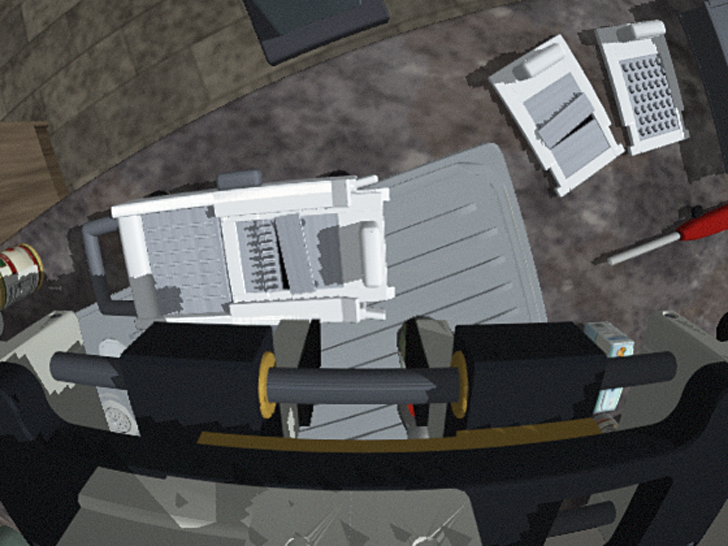

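```bash
cat >> h.py <<'E'
def worldw(m,d):
    h,w=d.shape; f=h/2/np.tan(np.radians(m['fovy'])/2)
    u,v=np.meshgrid(np.arange(w)-m['cx'],np.arange(h)-m['cy'])
    r=np.hypot(u,v)+1e-9; t=np.minimum(r/f,1.5); k=np.tan(t)/r
    return np.stack([u*k*d,v*k*d,d],-1)@R(m).T+np.array(m['origin'])
def comp(name,W,M,mn=15):
    n,l,s,c=cv2.connectedComponentsWithStats(M.astype(np.uint8))
    for i in range(1,n):
        if s[i,4]>=mn:
            P=W[l==i]; r=cv2.minAreaRect(P[:,:2].astype(np.float32)); print(name,s[i,4],'px',c[i].round(),'rect',np.round(r[0],1),np.round(r[1],1),round(r[2],1),'z',np.percentile(P[:,2],[5,50,95]).round(1))
E
python3 - <<'E'
from h import *
Z=np.load('wrist1.npz',allow_pickle=True);W=worldw(Z['m'].item(),Z['d']);p=Z['p'].astype(int)
x,y,z=W[...,0],W[...,1],W[...,2]
reg=(x>420)&(x<640)&(y>-330)&(y<30)
comp('slicer',W,reg&(z>44)&(z<66))
comp('jgrip',W,reg&(z>72)&(z<84))
white=(p.min(-1)>140)
r2=(x>400)&(x<620)&(y>90)&(y<330)
comp('plate',W,r2&white&(z>3.5)&(z<12))
comp('sgrip',W,r2&(z>28)&(z<45))
Z=np.load('scene1.npz',allow_pickle=True);W=world(Z['m'].item(),Z['d']);p=Z['p'].astype(int)
x,y,z=W[...,0],W[...,1],W[...,2]
t=(x>400)&(x<660)&(y>250)&(y<560)
comp('tubrim',W,t&(z>44)&(z<56))
r2=(x>400)&(x<620)&(y>90)&(y<330)
comp('sgrip_s',W,r2&(z>27)&(z<42))
comp('lighter',W,(p[...,0]>150)&(p[...,1]<80)&(y>150)&(y<400))
M=t&(z>44)&(z<56); P=W[M]; print(P.min(0),P.max(0))
E
```

```text
slicer 21397 px [187. 194.] rect [ 520.6 -156.7] [258.2 129. ] 71.6 z [48.9 51.4 59.2]
jgrip 761 px [285. 197.] rect [558.8 -45.5] [15.2 44.4] 72.8 z [74.  77.7 79.1]
plate 5225 px [432.  92.] rect [514.5 153.9] [123.8  84.8] 14.3 z [4.4 6.  8.9]
plate 2567 px [493.  72.] rect [516.9 255.1] [ 75.4 110.1] 89.5 z [4.2 5.8 7.5]
sgrip 324 px [497.  22.] rect [458.9 260.2] [44. 15.] 89.2 z [29.6 33.3 35.1]
sgrip 500 px [417.  46.] rect [465.4 140.6] [15.5 44.7] 14.1 z [29.7 33.4 35.2]
tubrim 432 px [192. 204.] rect [527.6 424.7] [197.5 166.9] 4.9 z [45.  49.3 53.1]
sgrip_s 50 px [216. 237.] rect [456.3 262.7] [45.3 14.6] 85.1 z [28.9 33.3 37.2]
sgrip_s 54 px [247. 249.] rect [464.6 143.4] [17.4 44.4] 12.8 z [28.3 32.6 35.6]
lighter 111 px [240. 198.] rect [665.3 319.5] [106.1  26.4] 81.1 z [13.  16.3 19.9]
[425.35284372 334.19239264  44.05085439] [630.37366405 511.78720812  54.97761961]
```

```bash
python3 - <<'E'
from h import *
Z=np.load('wrist1.npz',allow_pickle=True);W=worldw(Z['m'].item(),Z['d'])
x,y,z=W[...,0],W[...,1],W[...,2]
def ax(a): a=np.radians(a); return np.array([np.cos(a),np.sin(a)]),np.array([np.sin(a),-np.cos(a)])
g=np.array([558.8,-45.5])
e,l=ax(72.); M=(z>44)&(z<66)&(x>420)&(x<640)&(y>-330)&(y<30)
Q=W[M][:,:2]-g; s=Q@e; t=Q@l
S=[];A=[];B=[]
for b in range(-190,15,8):
    k=(s>b)&(s<b+8)
    if k.sum()>20: S.append(b+4);A.append(t[k].min());B.append(t[k].max())
for n,V in(('A',A),('B',B)):print(n,np.round(V,1))
# grip faces
G=W[(z>72)&(z<84)&(x>520)&(x<600)&(y>-80)&(y<0)]
print(G.mean(0), cv2.minAreaRect(G[:,:2].astype(np.float32)))
E
```

```text
A [-51.6 -51.5 -52.1 -51.9 -51.7 -52.4 -52.3 -52.1 -52.9 -64.7 -65.6 -65.6
 -66.2 -66.1 -62.2 -53.  -53.9 -53.9 -53.8 -53.9 -54.  -54.  -54.  -55.
 -55.6 -41.9]
B [51.9 48.6 49.3 49.9 50.2 50.3 51.  51.8 51.7 52.3 52.2 53.7 53.7 62.8
 58.4 50.5 50.7 53.7 53.7 54.  54.3 54.5 53.9 53.5 54.9 40.5]
[557.43176081 -45.04212446  77.35473606] ((558.8169555664062, -45.48804473876953), (15.160207748413086, 44.35405731201172), 72.83922576904297)
```

```bash
python3 -m crank '[[0,0.1,-1.5,0,0,0.066,0.2],[0,0.1,-3,0,0,0.066,0.2],[0,0.1,-4,0,0,0.066,0.2],[0,0.1,-4.8,0,0,0.066,0.2],[0,0.1,-4.8,0,0,0.066,0.2],[0,0.1,-4.8,0,0,0.066,0.2]]'
```

```text
time: 2.38
tool_pos: [557.8, -47.9, 78.4]
eef_rot: [-0.473, -3.104, 0.002]
contact_force: [0.4, 0.0, 1.3]
width: 34.8
finger_force: 0.0
```

```bash
python3 -m crank '[[0.04,0.09,-0.5,0,0,0,0.2],[0.04,0.09,-0.93,0,0,0,0.2],[0.04,0.09,-0.93,0,0,0,0.2],[0.04,0.09,-0.93,0,0,0,1],[0.04,0.09,-0.93,0,0,0,1],[0.04,0.09,-0.93,0,0,0,1],[0.04,0.09,-0.93,0,0,0,1],[0.04,0.09,-0.93,0,0,0,1],[0.04,0.09,-0.93,0,0,0,1],[0.04,0.09,-0.93,0,0,0,1]]'
```

```text
time: 3.22
tool_pos: [559.9, -44.5, 56.2]
eef_rot: [0.471, 3.105, 0.0]
contact_force: [-2.3, -0.1, 5.3]
width: 13.8
finger_force: 30.0
```

```bash
python3 -m crank '[[0.12,0.38,0,0,0,0,1],[0.24,0.76,0,0,0,0,1],[0.35,1.15,0,0,0,0,1],[0.47,1.53,0,0,0,0,1],[0.59,1.91,0,0,0,0,1],[0.59,1.91,0,0,0,0,1]]'
```

```text
time: 3.72
tool_pos: [575.0, 4.6, 55.9]
eef_rot: [0.47, 3.106, 0.0]
contact_force: [-2.1, 2.4, 7.6]
width: 13.7
finger_force: 30.0
```

```bash
python3 -m crank '[[0.18,0.57,0,0,0,0,1],[0.36,1.15,0,0,0,0,1],[0.53,1.72,0,0,0,0,1],[0.71,2.29,0,0,0,0,1],[0.82,2.67,0,0,0,0,1],[0.82,2.67,0,0,0,0,1],[0.82,2.67,0.4,0,0,0,1],[0.82,2.67,1.0,0,0,0,1],[0.82,2.67,2.0,0,0,0,1],[0.82,2.67,3.2,0,0,0,1],[0.82,2.67,3.2,0,0,0,1]]'
```

```text
time: 4.63
tool_pos: [597.8, 70.6, 141.8]
eef_rot: [0.469, 3.098, 0.006]
contact_force: [1.8, 0.6, -0.1]
width: 13.7
finger_force: 30.0
```

```bash
python3 -m crank '[[-4.3,13.24,0,0,0,1.958,1],[-4.3,13.24,0,0,0,1.958,1],[-4.3,13.24,0,0,0,1.958,1],[-4.3,13.24,0,0,0,1.958,1],[-4.3,13.24,0,0,0,1.958,1],[-4.3,13.24,0,0,0,1.958,1],[-4.3,13.24,0,0,0,1.958,1],[-4.3,13.24,0,0,0,1.958,1],[-4.3,13.24,0,0,0,1.958,1],[-4.3,13.24,0,0,0,1.958,1],[-4.3,13.24,0,0,0,1.958,1],[-4.3,13.24,0,0,0,1.958,1]]'
```

```text
time: 5.63
tool_pos: [486.7, 401.3, 135.5]
eef_rot: [1.781, -2.588, -0.001]
contact_force: [-0.3, 0.4, -0.1]
width: 13.8
finger_force: 30.0
```

```bash
python3 -m crank '[[0.1,0,0,0,0,0.45,1],[0.1,0,0,0,0,0.45,1],[0.1,0,0,0,0,0.45,1],[0.1,0,0,0,0,0.45,1],[0.1,0,0,0,0,0.45,1],[0.1,0,0,0,0,0.45,1]]'
python3 - <<'E'
from h import *
s=env.state(); print(s['tool_pos'],s['eef_rot'],s['joints'])
m,p,d=grab('wrist'); np.savez('wrist2.npz',p=p,d=d,m=m)
save('wrist2.png',p,1.3)
W=worldw(m,d);x,y,z=W[...,0],W[...,1],W[...,2]
t=(x>400)&(x<660)&(y>310)&(y<560)
comp('tubrim',W,t&(z>42)&(z<58))
comp('plate',W,(z>115)&(z<145)&(x>440)&(x<640)&(y>330)&(y<480))
E
```

```text
time: 6.13
tool_pos: [489.7, 400.8, 135.7]
eef_rot: [-2.303, 2.137, 0.001]
contact_force: [0.2, 0.6, -1.5]
width: 13.8
finger_force: 30.0
[489.73474567 400.76088749 135.69825713] [-2.30291846e+00  2.13657452e+00  5.71628749e-04] [ 9.93545345e-01  3.59183212e-01 -2.05786072e-01 -3.85639353e-04
 -1.00557391e+00 -9.18435617e-01]
tubrim 4455 px [253. 160.] rect [532.3 389.8] [192.7  97.2] 4.9 z [47.1 49.9 51.2]
tubrim 54 px [277. 315.] rect [483.3 497.6] [27.4  2.9] 5.9 z [48.9 49.9 51.3]
plate 14746 px [190. 216.] rect [536.8 389.6] [135.9  61.5] 4.7 z [128.1 129.7 135.3]
plate 39 px [117. 304.] rect [595.1 445.8] [9.1 3.9] 11.1 z [128.5 129.7 130.4]
plate 93 px [279. 313.] rect [487.7 438.4] [18.3  3.5] 2.0 z [129.1 129.8 130.6]
```

View pics/wrist2.png

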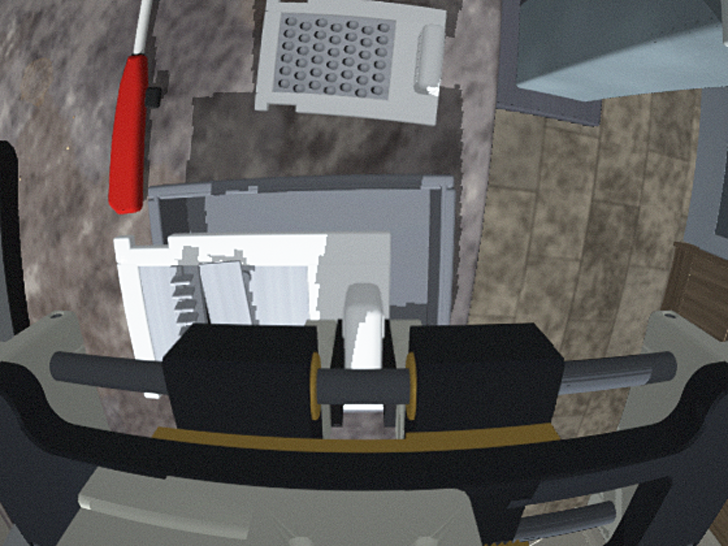

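```bash
python3 -m crank '[[0,0,-1,0,0,0,1],[0,0,-2,0,0,0,1],[0,0,-3,0,0,0,1],[0,0,-3.8,0,0,0,1],[0,0,-4.3,0,0,0,1],[0,0,-4.55,0,0,0,1],[0,0,-4.65,0,0,0,1],[0,0,-4.65,0,0,0,1]]'
```

```text
time: 6.85
tool_pos: [489.9, 401.0, 19.2]
eef_rot: [2.305, -2.134, 0.0]
contact_force: [0.2, 0.4, -0.9]
width: 13.8
finger_force: 30.0
```

```bash
python3 -m crank '[[0,0,-0.05,0,0,0,1],[0,0,-0.1,0,0,0,1],[0,0,-0.1,0,0,0,1]]'
```

```text
time: 7.1
tool_pos: [490.0, 401.4, 17.4]
eef_rot: [-2.305, 2.133, 0.0]
contact_force: [0.6, -0.5, -1.1]
width: 13.9
finger_force: 30.0
```

```bash
python3 -m crank '[[0,0,-0.04,0,0,0,1],[0,0,-0.08,0,0,0,1],[0,0,-0.08,0,0,0,1]]'
```

```text
time: 7.35
tool_pos: [490.0, 401.3, 16.0]
eef_rot: [-2.306, 2.132, -0.0]
contact_force: [-2.4, -1.2, 6.8]
width: 13.9
finger_force: 30.0
```

```bash
python3 -m crank '[[0,0,0,0,0,0,0.35],[0,0,0,0,0,0,0.35],[0,0,0,0,0,0,0.35],[0,0,0,0,0,0,0.35],[0,0,0.3,0,0,0,0.35],[0,0,1,0,0,0,0.35],[0,0,2.2,0,0,0,0.35],[0,0,3.6,0,0,0,0.35],[0,0,4.8,0,0,0,0.35],[0,0,4.8,0,0,0,0.35]]'
```

```text
time: 8.18
tool_pos: [492.5, 403.7, 142.5]
eef_rot: [-2.3, 2.124, -0.0]
contact_force: [1.1, 1.1, 0.5]
width: 28.4
finger_force: 0.0
```

```bash
python3 -m crank '[[-1.08,-10.5,0,0,0,0.168,0.2],[-1.08,-10.5,0,0,0,0.168,0.2],[-1.08,-10.5,0,0,0,0.168,0.2],[-1.08,-10.5,0,0,0,0.168,0.2],[-1.08,-10.5,0,0,0,0.168,0.2],[-1.08,-10.5,0,0,0,0.168,0.2],[-1.08,-10.5,0,0,0,0.168,0.2],[-1.08,-10.5,0,0,0,0.168,0.2],[-1.08,-10.5,0,0,0,0.168,0.2]]'
python3 - <<'E'
from h import *
s=env.state(); print(s['tool_pos'],s['eef_rot'])
m,p,d=grab('scene'); np.savez('scene3.npz',p=p,d=d,m=m)
W=world(m,d);x,y,z=W[...,0],W[...,1],W[...,2]
w=p.min(-1)>140
comp('jplate',W,w&(z<25)&(x>430)&(x<640)&(y>330)&(y<500))
comp('jgrip',W,(z>27)&(z<44)&w&(x>430)&(x<640)&(y>345)&(y<480))
m,p,d=grab('wrist')
W=worldw(m,d);x,y,z=W[...,0],W[...,1],W[...,2]; w=p.min(-1)>140
comp('plate',W,w&(z>3.5)&(z<12)&(x>400)&(x<620)&(y>60)&(y<200))
comp('grip',W,w&(z>29)&(z<42)&(x>400)&(x<620)&(y>60)&(y<200))
save('both.png',np.vstack([np.load('scene3.npz')['p'][160:300,100:420],p[:280,100:420]]),1.4)
E
```

```text
time: 8.93
tool_pos: [463.1, 137.9, 135.4]
eef_rot: [-2.475, 1.933, -0.001]
contact_force: [0.6, 0.5, -0.3]
width: 35.0
finger_force: 0.0
[463.06678196 137.87071335 135.39358853] [-2.47454090e+00  1.93338222e+00 -6.63255463e-04]
jplate 360 px [198. 211.] rect [544.3 419.9] [139.5  76.2] 6.0 z [ 3.3 10.2 18.9]
jgrip 50 px [192. 216.] rect [489.5 397.8] [16.2 43.1] 7.6 z [29.3 35.5 40.7]
plate 2638 px [184. 104.] rect [569.2  73.9] [ 27.8 101.5] 90.0 z [3.6 4.8 7. ]
plate 9389 px [222. 198.] rect [515.1 153.7] [123.1  84.2] 14.4 z [4.6 6.  8.9]
grip 846 px [277. 209.] rect [465.8 140.9] [14.7 43.1] 14.3 z [29.9 33.6 35. ]
```

View pics/both.png

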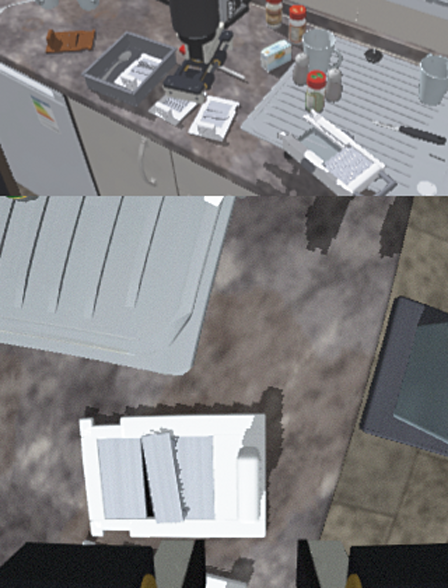

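```bash
python3 -m crank '[[0.1,0.11,-1,0,0,0,0.2],[0.1,0.11,-2,0,0,0,0.2],[0.1,0.11,-3,0,0,0,0.2],[0.1,0.11,-3.8,0,0,0,0.2],[0.1,0.11,-3.8,0,0,0,0.2],[0.1,0.11,-3.8,0,0,0,0.2]]'
```

```text
time: 9.53
tool_pos: [464.9, 141.7, 39.0]
eef_rot: [2.476, -1.929, -0.001]
contact_force: [0.5, 1.3, 0.6]
width: 34.7
finger_force: 0.0
```

```bash
python3 -m crank '[[0.03,-0.03,-0.6,0,0,0,0.2],[0.03,-0.03,-1.1,0,0,0,0.2],[0.03,-0.03,-1.1,0,0,0,0.2],[0.03,-0.03,-1.1,0,0,0,1],[0.03,-0.03,-1.1,0,0,0,1],[0.03,-0.03,-1.1,0,0,0,1],[0.03,-0.03,-1.1,0,0,0,1],[0.03,-0.03,-1.1,0,0,0,1],[0.03,-0.03,-1.1,0,0,0,1],[0.03,-0.03,-1.1,0,0,0,1]]'
```

```text
time: 10.37
tool_pos: [466.4, 140.8, 13.2]
eef_rot: [-2.477, 1.931, -0.001]
contact_force: [-2.6, 1.1, 6.6]
width: 13.7
finger_force: 30.0
```

```bash
python3 -m crank '[[0,0,0.5,0,0,0,1],[0,0,1.5,0,0,0,1],[0,0,3,0,0,0,1],[0,0,4.5,0,0,0,1],[0,0,5.9,0,0,0,1],[5.3,-2.27,5.9,0,0,-2.117,1],[5.3,-2.27,5.9,0,0,-2.117,1],[5.3,-2.27,5.9,0,0,-2.117,1],[5.3,-2.27,5.9,0,0,-2.117,1],[5.3,-2.27,5.9,0,0,-2.117,1],[5.3,-2.27,5.9,0,0,-2.117,1],[5.3,-2.27,5.9,0,0,-2.117,1]]'
```

```text
time: 11.37
tool_pos: [598.5, 83.1, 159.2]
eef_rot: [1.414, -2.804, -0.0]
contact_force: [0.4, -0.4, -1.0]
width: 13.7
finger_force: 30.0
```

```bash
python3 -m crank '[[0,0,0,0,0,-1.234,1],[0,0,0,0,0,-1.234,1],[0,0,0,0,0,-1.234,1],[0,0,0,0,0,-1.234,1],[0,0,0,0,0,-1.234,1],[0,0,0,0,0,-1.234,1],[0,0,0,0,0,-1.234,1],[0,0,0,0,0,-1.234,1],[0,0,0,0,0,-1.234,1],[0,0,0,0,0,-1.234,1],[0,0,0,0,0,-1.234,1],[0,0,0,0,0,-1.234,1]]'
python3 - <<'E'
from h import *
s=env.state(); print(s['tool_pos'],s['eef_rot'],s['joints'])
m,p,d=grab('wrist'); np.savez('wrist4.npz',p=p,d=d,m=m); save('wrist4.png',p,1.3)
W=worldw(m,d);x,y,z=W[...,0],W[...,1],W[...,2]
M=(z>135)&(z<160)&(p.min(-1)>110)&(x>480)&(x<680)&(y>-100)&(y<140)
comp('plate',W,M,50)
e=np.array([.2957,.9553]);l=np.array([.9553,-.2957]);g=np.array([559.9,-44.5])
def prof(M,lo,hi):
    Q=W[M][:,:2]-g; a=Q@e;t=Q@l
    for b in range(lo,hi,12):
        k=(a>b)&(a<b+12)
        if k.sum()>10: print(b+6,t[k].min().round(1),t[k].max().round(1),W[M][k,2].mean().round(1))
print('plate');prof(M,0,140)
print('slicer');prof((z>44)&(z<68)&(x<620)&(x>400)&(y<30),-190,24)
E
```

```text
time: 12.37
tool_pos: [598.4, 83.7, 159.8]
eef_rot: [-0.452, -3.109, -0.0]
contact_force: [0.5, -0.2, -1.5]
width: 13.8
finger_force: 30.0
[598.378726    83.68367032 159.80394646] [-4.52153560e-01 -3.10884332e+00 -1.85493639e-04] [ 4.61902540e-01  2.94036182e-01 -2.41842107e-01 -1.39735679e-04
 -1.03488407e+00 -2.32148432e+00]
plate 8524 px [200. 209.] rect [573.3  36.9] [124.4  59.1] 73.7 z [151.2 152.6 154. ]
plate 71 px [118. 305.] rect [607.2 -32.2] [9.1 5.4] 65.7 z [150.7 152.4 153.3]
plate
18 -39.8 43.8 152.5
30 -39.9 44.5 152.4
42 -35.1 17.0 152.1
54 -40.3 3.5 152.3
66 -40.4 -3.6 152.7
78 -40.8 -14.8 153.2
90 -40.9 -3.4 152.5
102 -40.9 -2.9 152.5
114 -40.9 -6.1 152.6
126 -41.1 42.6 152.8
138 -41.3 42.7 152.8
slicer
-184 -54.9 52.2 52.5
-172 -54.8 52.6 51.4
-160 -55.0 53.3 52.1
-148 -55.2 52.2 51.9
-136 -55.2 46.5 51.5
-124 -55.2 40.2 51.5
-112 -67.7 37.3 51.0
-100 -68.1 62.9 56.2
-88 -68.2 65.3 56.9
-76 -67.7 64.4 55.4
-64 -55.3 52.7 57.2
-52 -55.2 52.8 57.8
-40 -55.3 52.2 58.0
-28 -55.3 -35.9 58.1
-16 -55.5 -35.9 57.4
-4 -55.4 -34.8 51.6
8 -56.6 -35.3 51.0
```

View pics/wrist4.png

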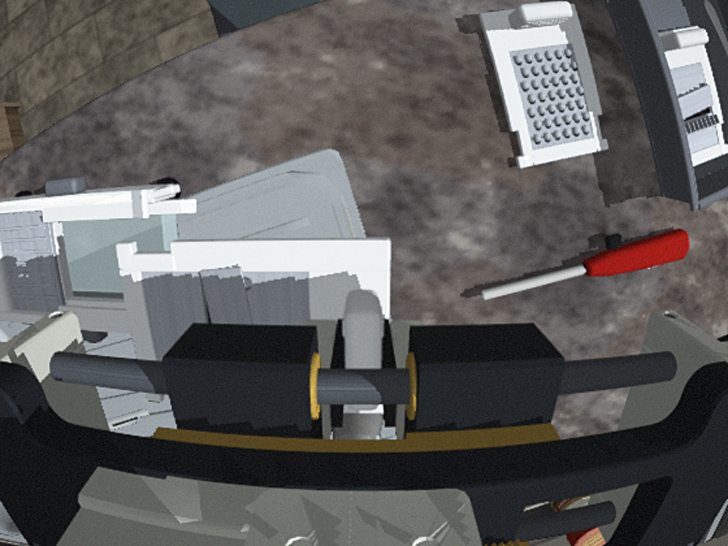

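```bash
python3 -m crank '[[-0.06,0.02,-1,0,0,-0.011,1],[-0.06,0.02,-2,0,0,-0.011,1],[-0.06,0.02,-3,0,0,-0.011,1],[-0.06,0.02,-3.7,0,0,-0.011,1],[-0.06,0.02,-4.02,0,0,-0.011,1],[-0.06,0.02,-4.02,0,0,-0.011,1],[-0.06,0.02,-4.02,0,0,-0.011,1]]'
```

```text
time: 13.0
tool_pos: [597.4, 84.3, 59.6]
eef_rot: [0.472, 3.106, -0.0]
contact_force: [-0.4, -0.2, -1.5]
width: 13.8
finger_force: 30.0
```

```bash
python3 -m crank '[[-0.12,-0.38,-0.03,0,0,0,1],[-0.24,-0.76,-0.03,0,0,0,1],[-0.35,-1.15,-0.03,0,0,0,1],[-0.47,-1.53,-0.03,0,0,0,1],[-0.59,-1.91,-0.03,0,0,0,1],[-0.59,-1.91,-0.03,0,0,0,1]]'
```

```text
time: 13.5
tool_pos: [581.3, 34.4, 58.8]
eef_rot: [-0.477, -3.105, 0.0]
contact_force: [-0.3, -0.2, -1.5]
width: 13.8
finger_force: 30.0
```

```bash
python3 -m crank '[[-0.12,-0.38,0,0,0,0,1],[-0.24,-0.76,-0.02,0,0,0,1],[-0.35,-1.15,-0.02,0,0,0,1],[-0.47,-1.53,-0.02,0,0,0,1],[-0.59,-1.91,-0.02,0,0,0,1],[-0.59,-1.91,-0.02,0,0,0,1]]'
```

```text
time: 14.0
tool_pos: [566.5, -13.1, 57.8]
eef_rot: [-0.476, -3.104, 0.0]
contact_force: [-0.8, 0.2, -1.7]
width: 13.9
finger_force: 30.0
```

```bash
python3 -m crank '[[-0.08,-0.25,0,0,0,0,1],[-0.15,-0.5,0,0,0,0,1],[-0.22,-0.73,0,0,0,0,1],[-0.28,-0.92,0,0,0,0,1],[-0.34,-1.1,0,0,0,0,1],[-0.37,-1.2,0,0,0,0,1],[-0.37,-1.2,0,0,0,0,1],[-0.37,-1.2,0,0,0,0,1]]'
```

```text
time: 14.67
tool_pos: [558.1, -41.6, 57.9]
eef_rot: [-0.475, -3.105, 0.001]
contact_force: [-0.3, -1.7, -1.7]
width: 14.1
finger_force: 30.0
```

```bash
python3 -m crank '[[-0.03,-0.1,0,0,0,0,1],[-0.06,-0.18,0,0,0,0,1],[-0.06,-0.18,0,0,0,0,1],[-0.06,-0.18,0,0,0,0,1]]'
```

```text
time: 15.0
tool_pos: [557.2, -45.1, 58.1]
eef_rot: [0.474, 3.105, 0.001]
contact_force: [0.3, 4.7, -0.9]
width: 13.8
finger_force: 30.0
```

```bash
python3 -m crank '[[-0.03,-0.1,0,0,0,0,1],[-0.04,-0.14,0,0,0,0,1],[-0.04,-0.14,0,0,0,0,1],[-0.04,-0.14,0,0,0,0,1]]'
```

```text
time: 15.33
tool_pos: [557.8, -45.7, 58.7]
eef_rot: [0.473, 3.102, 0.008]
contact_force: [-1.6, 21.0, 3.0]
width: 14.1
finger_force: 30.0
```

```bash
python3 -m crank '[[0.02,0.06,0,0,0,0,1],[0.02,0.06,0,0,0,0,0.3],[0.02,0.06,0,0,0,0,0.3],[0.02,0.06,0,0,0,0,0.3],[0.02,0.06,0,0,0,0,0.3],[0.02,0.06,1,0,0,0,0.3],[0.02,0.06,2.5,0,0,0,0.3],[0.02,0.06,4,0,0,0,0.3],[0.02,0.06,5.6,0,0,0,0.3],[0.02,0.06,5.6,0,0,0,0.3],[0.02,0.06,5.6,0,0,0,0.3]]'
python3 - <<'E'
from h import *
m,p,d=grab('wrist'); save('wrist5.png',p,1.3)
W=worldw(m,d);x,y,z=W[...,0],W[...,1],W[...,2]
reg=(x>420)&(x<640)&(y>-330)&(y<30)
comp('slicer',W,reg&(z>44)&(z<66),100)
comp('grip',W,reg&(z>72)&(z<88))
comp('jgrip',W,(p.min(-1)>120)&(z>31)&(z<44)&(x>440)&(x<540)&(y>350)&(y<450))
E
```

```text
time: 16.25
tool_pos: [557.6, -48.0, 200.8]
eef_rot: [0.474, 3.1, 0.003]
contact_force: [-0.5, 0.1, -1.2]
width: 30.4
finger_force: 0.0
slicer 21781 px [184. 190.] rect [ 521.3 -158.1] [258.1 130.8] 72.1 z [48.8 51.2 59.1]
grip 752 px [281. 198.] rect [558.4 -46.6] [14.7 42.5] 73.1 z [74.1 77.7 79.3]
```

View pics/wrist5.png

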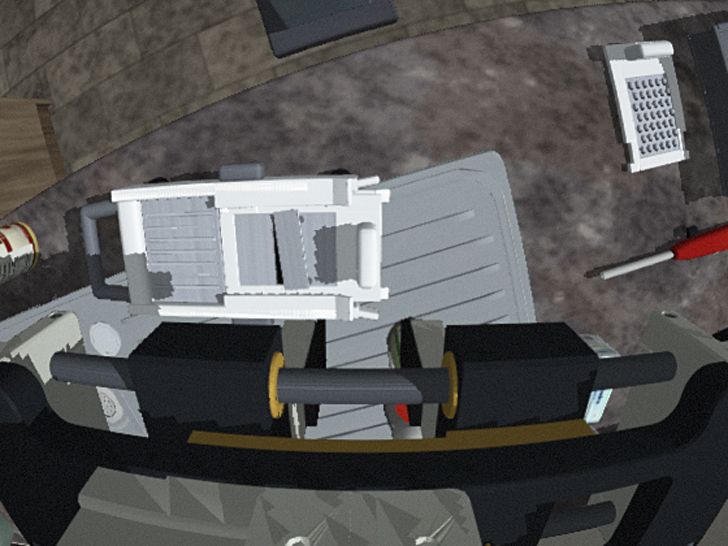

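The slicing plate is fully home: its grip is at display pixel (368,250), the same place the julienne grip was at the start (558.4, -46.6 against 558.8, -45.5), and level. The julienne plate lies flat in the tub and the gripper is clear of everything.

```bash
python3 -c "
from plant import env
print(env.close_job())"
```

```text
the job is handed in; nothing more can be done
None
```

I handed the job in at about 16 s of the 69 s: the slicing plate was pushed against the stop and is fully home in the slicer, and the julienne plate was set down flat in the tub. The hand-in call returned no verdict.

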